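Slide the blister-card tray into its filling position

ROBOT

A 6-joint arm with a two-finger parallel gripper is mounted at the origin on the work surface. World frame = base frame: x ahead of the robot, y to its left, z up, the work surface at z = 0. Lengths are in mm, angles in rad, forces in N, time in s.
With the tool pointing down it reaches from about 350 to 975 mm from the base axis. Payload 7.1 kg.
Tool frame: the origin (TCP) lies on the front face of the gripper's body, between the roots of the fingers; the fingertips stand 80 mm ahead of it and the grasp point (between the pads) lies 61 mm ahead of it (env.tips_ahead is the distance from the TCP to the fingertips, in mm); z points along the fingers, y is the line along which they close (so a half turn about z gives the same grasp; the last joint's range is limited). The gripper opens to 88 mm and grips with 3 to 60 N. Pads are 20 mm wide; open, the fingers measure 115 mm over their backs; the gripper's body (75 mm by 178 mm) begins 61 mm behind the grasp point.
Start: joints at [-1.252, 0.423, 1.63, -0, 1.089, -0.019], TCP at [207.15, -589.656, 302.675] pointing down, gripper open.
Joint ranges: [-3, 3], [-0.9, 2.11], [0.09, 2.58], [-1.31, 4.45], [0.11, 2.69], [-2.54, 2.54]. Speed limits (rad/s): [2.39, 2.39, 3.01, 3.14, 3.14, 3.14].

INTERFACE

Orientations are given as a unit quaternion [x, y, z, w].
In Python, from station import env, set_gripper, viewer, workorder gives the robot as it stands. Calls block until the motion is done:
- env.reach(position, orientation): joint-space move of the TCP to a pose.
- env.move_l(position, rot=None, rate=150, f_stop=None): straight line of the TCP; rot=None keeps the orientation; rate is the mean speed in mm/s. With f_stop (N) it stops when the force on the tool has changed by that much, and returns True; else False.
- env.move_joints(angles): joint-space move.
- set_gripper(opening): finger opening in mm; the grip force is fixed at half the most; returns when the fingers have stopped.
- env.hold(seconds).
- env.ik(position, orientation): joint angles nearest the present ones, or None.
- env.read_state(): the state.
- viewer.camera(name): name is "scene" or "top" or "wrist"; returns the picture (384x512x3 uint8, blue, green, red); there is no depth.
- viewer.camera_params(name): a dict with "fx", "fy", "cx", "cy" (pixels), "pose" (4x4, takes a point from camera to world coordinates); the wrist camera has in their place "tool_from_camera" (4x4, takes a point from camera to tool coordinates, whose origin is the TCP and whose axes are the flange's). Camera axes: x right, y up, looking along -z (the intrinsics and any distortion apply to the point x, -y, -z); pixel columns grow to the right and rows downward; lengths in mm; the calibration is good to about 2 mm. The wrist camera is an equidistant fisheye: a pixel r from the principal point sees the ray r / f radians off the axis. A picture is of the moment at which its call begins: read the wrist's pose just before it. camera_params takes no time and is no camera call.
A pose or a line that the arm cannot do raises env.IKError and nothing moves.
- workorder.sign_off(): hands the job in; it is judged then, once.
The state is a dict: "time_s": time; "qpos": joint angles; "dq": joint speeds; "tau": joint torques, N m; "tool_pos": TCP position; "orientation": TCP orientation; "force": force on the tool from outside, world axes, zero at the start; "wrist_torque": the same for the moment, N m; "width": finger opening in mm; "grip_force": force on a finger pad.
Only numpy, scipy, OpenCV 4.12 (cv2) and the standard library are available. Lean on these libraries where they do the work, as an engineer would, in place of code of your own. Each camera call takes 0.05 s, during which the arm holds its last target. There are 200 camera calls.

TASK

Push the white blister-card tray along the rails of its loading jig with a fingertip until you feel it drop into the locating notches, so that all four feet sit down and the tray lies level. Only push it: do not lift it out of the rails. Leave it seated, draw your hand away, and do not disturb the jar, the bottle, the mug or the stapler.

Things in the scene. Friction and masses are not known exactly. Their poses are not given: they have to be found in the camera images.
- jig: Fixed jig on the desk: grey base plate 150 x 450 x 12 mm, two aluminium rails along its y axis, 22 to 54 mm either side of the middle line, tops 30 mm above the desk, from y = -285 to +145 mm. Guide lips outside the rails (54 to 60 mm from the middle, tops at 42 mm); ends open. Origin on the desk, on the middle line, under the tray's home; z up, y along the rails the way the tray must slide.
- jig_home (a point): Point on the jig's middle line at rail-top height (30 mm above the desk), straight above where the tray's origin belongs; seated, the tray's origin lies 5 mm below it. Axes as the jig's.
- jig_notch (a point): Front notch of the left (-x) rail: middle of its mouth, at x = -46, y = +55 mm, z = 30 mm of the jig. Each rail has two square notches 17 mm long, 5 mm deep: at y = +55 mm in its outer half (38 to 54 mm from the middle line), at y = -55 mm in its inner half (22 to 38 mm).
- tray: Loose white plastic tray holding a card of brown wells, 104 mm wide (x), 150 mm long (y, along the rails), 0.35 to 0.7 kg. Origin in its middle at the level of its feet's undersides: on the rail tops before it drops, 5 mm below when seated. Above the origin: floor plate 7 to 13 mm, rim (4 mm thick) to 29 mm. It starts level on the rails, 90 to 180 mm before home (at -y of jig_home).
- tray_foot (a point): Underside of the tray's leading foot on its -x side, at x = -46, y = +55 mm, z = 0 of the tray. Four round steel feet, 14 mm across, 7 mm deep: two leading (x = +-46 mm, y = +55 mm), two trailing (x = +-30 mm, y = -55 mm); all four drop together at home only. Play about 1.5 mm along the rails and 2 mm across.
- tray_push (a point): Middle of the outer face of the tray's rear (-y) end wall, 18 mm above the tray's origin; the wall is free to touch from 7 to 29 mm above the origin. Sliding takes about 1.5 to 5 N; once the feet drop, the notches stop the tray firmly and the push rises steeply. A fast shove may carry it over the notches.
- tablet_jar: Loose amber jar, 56 mm across, 85 mm tall, standing beside the jig; origin at the middle of its underside.
- pill_bottle: Loose white pill bottle, 42 mm across, 75 mm tall, standing beside the jig; origin at the middle of its underside.
- mug: Loose white mug, 76 mm across, 90 mm tall, standing past the far end of the rails; origin at the middle of its underside.
- stapler: Loose stapler, 36 x 120 mm, 38 mm tall, lying beside the jig; origin at the middle of its underside.
Mind the look-alikes: they are no part of the job. Of the things that look like the stapler, take the one that is farthest from the robot's base at the start.

How it is judged (in metres and radians):
At the end, for the whole second after the job is handed in: The tray's origin is within 5 mm of the home point in x and y and at least 3.5 mm below the rail tops, the tray is level within 0.02 rad, in line with the rails within 0.06 rad and at rest; jar, bottle, mug and stapler are upright (within 0.3 rad) and within 30 mm of where they stood (x of tray in the frame of jig_home between -0.005 and 0.005 m and y of tray in the frame of jig_home between -0.005 and 0.005 m and z of tray in the frame of jig_home below -0.0035 m and angle between tray's own z axis and vertical below 0.02 rad and angle between the y axis of tray and the y axis of jig, either way round below 0.06 rad and linear speed of tray below 0.01 m/s and distance of each of tablet_jar, pill_bottle, mug, stapler from where it was at the start of the episode below 0.03 m and angle between each of tablet_jar, pill_bottle, mug, stapler's own z axis and vertical below 0.3 rad); the robot touches nothing.
It fails at once if the tray is lifted out of the rails (z of tray in the frame of jig_home above 0.012 m).
It fails at once if the tray is tipped up by more than 0.25 rad (angle between tray's own z axis and vertical above 0.25 rad).
It fails at once if a bystander is moved 30 mm or more, or tipped (distance of any of tablet_jar, pill_bottle, mug, stapler from where it was at the start of the episode above 0.03 m or angle between any of tablet_jar, pill_bottle, mug, stapler's own z axis and vertical above 0.3 rad).
It also fails if it takes over 37 s, if anything falls off the work surface, if the arm or the gripper's body presses on something with over 40 N, if the wrist force passes 120 N, or if a joint passes its speed limit or range.

## Working session

There is one attempt and no reset: what is moved stays moved. The work goes in short steps, each a Python script; the robot and the scene stay as the last script left them, time stands still between calls to the robot, and variables do not carry over. Pictures are saved under pics/ and viewed, at most 10 in all, crops included, and the job is handed in when it is done.

```bash
mkdir -p pics; python3 - <<'E'
from station import env,viewer
import cv2,numpy as np
a=viewer.camera("scene");b=viewer.camera("top")
cv2.imwrite("pics/s0.png",a);cv2.imwrite("pics/t0.png",b)
cv2.imwrite("pics/top_big.png",cv2.resize(b,(800,600),interpolation=cv2.INTER_CUBIC))
for n in("scene","top"):
  p=viewer.camera_params(n);print(n,{k:np.round(v,3).tolist() if k!="name" else v for k,v in p.items()})
s=env.read_state();print(s["time_s"],s["orientation"],s["width"],env.tips_ahead)
E
```

```text
scene {'fx': 346.921, 'fy': 346.921, 'cx': 259.435, 'cy': 189.229, 'pose': [[-0.726, -0.475, 0.497, 968.085], [0.687, -0.497, 0.53, 572.245], [-0.005, 0.726, 0.687, 652.349], [0.0, 0.0, 0.0, 1.0]]}
top {'fx': 423.831, 'fy': 423.831, 'cx': 262.097, 'cy': 192.089, 'pose': [[0.004, 0.995, -0.103, 465.078], [-1.0, 0.004, 0.002, 103.456], [0.002, 0.103, 0.995, 1066.722], [0.0, 0.0, 0.0, 1.0]]}
0.1 [ 9.85770160e-01  1.68097396e-01 -1.00918261e-04 -6.68635642e-04] 87.5992820077573 80.0
```

View pics/top_big.png

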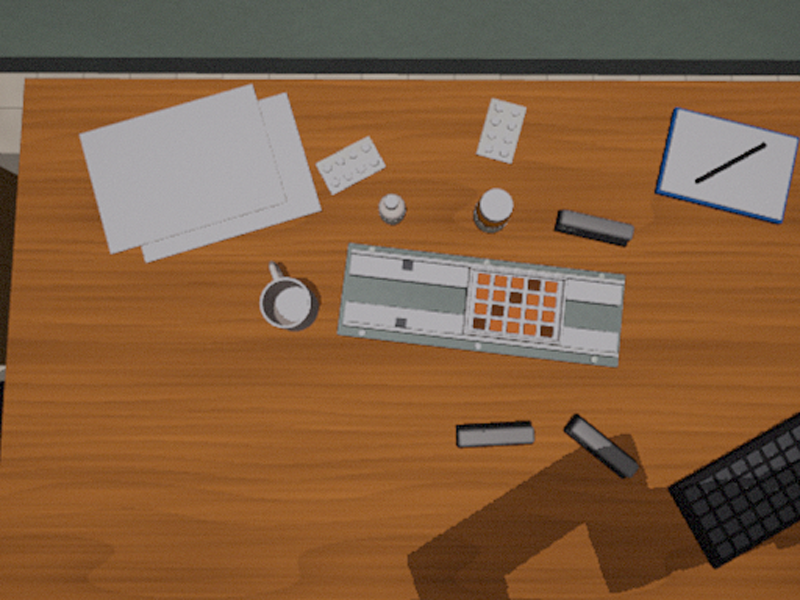

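View pics/s0.png

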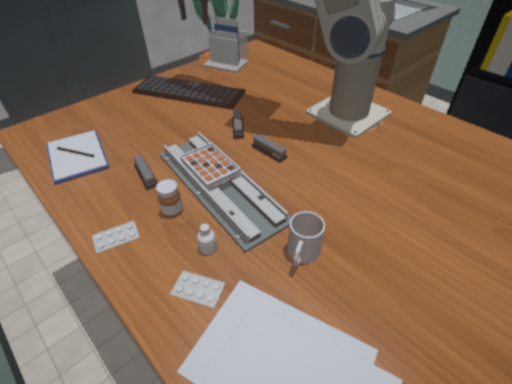

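Candidates in the 800×600 top view:
- **Tray:** the card with brown wells on the rails at (515,308). The white blister cards at (350,165) and (502,130) lie loose on the desk, so they are not it.
- **Stapler:** (594,227), (495,434) and (601,446). The farthest from the base is (594,227), beside the jig.
- **Others:** jar (494,208), bottle (391,208), mug (288,302).

The front notches show at (407,265) and (401,322), so the tray slides left, which is world +y.

```bash
cat > h.py <<'E'
import cv2,numpy as np
from station import env,set_gripper,viewer,workorder
def ray(name,px,z):
    p=viewer.camera_params(name);T=np.array(p["pose"])
    px=np.atleast_2d(px).astype(float)
    d=np.c_[(px[:,0]-p["cx"])/p["fx"],-(px[:,1]-p["cy"])/p["fy"],-np.ones(len(px))]@T[:3,:3].T
    return T[:3,3]+d*((z-T[2,3])/d[:,2])[:,None]
def proj(name,P):
    p=viewer.camera_params(name);T=np.array(p["pose"])
    c=(np.atleast_2d(P)-T[:3,3])@T[:3,:3]
    return np.c_[p["cx"]-p["fx"]*c[:,0]/c[:,2],p["cy"]+p["fy"]*c[:,1]/c[:,2]]
E
python3 - <<'E'
from h import *
b=cv2.imread("pics/t0.png")
hsv=cv2.cvtColor(b,cv2.COLOR_BGR2HSV)
# jig plate outline: low saturation component
roi=np.zeros(b.shape[:2],np.uint8);roi[145:245,205:410]=1
m=((hsv[...,1]<110)&(hsv[...,2]>40)&(roi>0)).astype(np.uint8)
cs,_=cv2.findContours(m,cv2.RETR_EXTERNAL,cv2.CHAIN_APPROX_NONE)
c=max(cs,key=cv2.contourArea);r=cv2.minAreaRect(c);q=cv2.boxPoints(r)
w=ray("top",q,12.);print("plate px",q.round(1).tolist(),"\nworld",w.round(1).tolist(),"sides",np.linalg.norm(w-np.roll(w,1,0),axis=1).round(1))
# wells (orange-brown saturated, inside jig)
fill=np.zeros_like(m);cv2.drawContours(fill,[c],-1,1,-1);fill=cv2.erode(fill,np.ones((9,9)))
wm=((hsv[...,1]>110)&(fill>0)).astype(np.uint8)
rt=cv2.minAreaRect(cv2.findNonZero(wm));print("wells",rt,"world",ray("top",rt[0],45.).round(1))
# notches
dk=((hsv[...,2]<110)&(fill>0)).astype(np.uint8);dk[:,290:]=0
n,l,st,ce=cv2.connectedComponentsWithStats(dk)
for i in range(1,n):
    if st[i,4]>12: print("dark",st[i].tolist(),ce[i].round(1),ray("top",ce[i],27.).round(1))
o=b.copy();cv2.polylines(o,[q.astype(int)],True,(0,255,0),1);cv2.polylines(o,[cv2.boxPoints(rt).astype(int)],True,(255,0,0),1)
cv2.imwrite("pics/c1.png",cv2.resize(o[140:245,205:410],None,fx=3.9,fy=3.9,interpolation=cv2.INTER_CUBIC))
E
```

```text
plate px [[214.8000030517578, 214.0], [221.6999969482422, 154.39999389648438], [401.70001220703125, 175.3000030517578], [394.79998779296875, 235.0]] 
world [[519.2, 219.1, 12.0], [669.8, 203.9, 12.0], [618.3, -249.3, 12.0], [469.1, -227.6, 12.0]] sides [449.5 151.3 456.1 150.8]
wells ((329.325927734375, 194.97950744628906), (51.00120544433594, 35.05237579345703), 6.709836483001709) world [[564.7 -61.3  45. ]]
dark [258, 166, 7, 7, 40] [260.6 168.9] [[630.8 105.5  27. ]]
dark [225, 176, 65, 9, 76] [257.7 179.7] [[603.6 112.6  27. ]]
dark [253, 204, 7, 6, 33] [256.2 206.4] [[537.6 116.   27. ]]
```

View pics/c1.png

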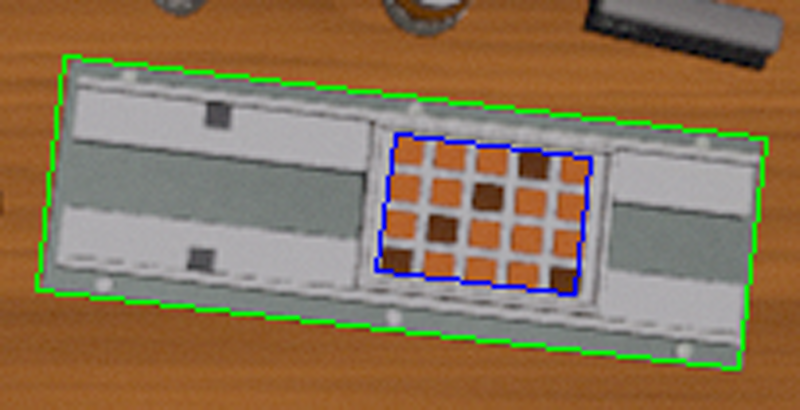

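The notches are 92 mm apart, matching the description. The plate sides come out within 6 mm of 150×450, and plate and notches agree on home ≈ (578, 56) and rail direction (0.112, 0.994). The tray is about 118 mm before home. The crop confirms the tray (wells centred at (485,214)) and both front notches at (217,115) and (201,259). I'll move in behind its rear wall.

```bash
cat >> h.py <<'E'
D=np.array([.112,.9937]);X=np.array([.9937,-.112]);H=np.array([577.7,56.1])
def tcp(y,tipz,x=0): return np.r_[H+D*y+X*x,tipz+80.]
E
python3 - <<'E'
from h import *
best=None
for phi in np.deg2rad([83.56,-96.44]):
    o=[np.cos(phi/2),np.sin(phi/2),0,0];j=env.ik(tcp(-238,120),o)
    if j is None: print(phi,None);continue
    d=np.abs(np.array(j)-env.read_state()["qpos"]).max();print(phi,np.round(j,2),d)
    if best is None or d<best[0]: best=(d,o)
o=best[1];set_gripper(0)
env.reach(tcp(-238,120),o);env.move_l(tcp(-238,43),rate=80)
s=env.read_state();print(s["time_s"],s["tool_pos"],s["force"],s["width"])
w=viewer.camera("wrist");t=viewer.camera("top");cv2.imwrite("pics/w1.png",w);cv2.imwrite("pics/t1.png",t)
cv2.imwrite("pics/wt1.png",np.hstack([cv2.resize(w,(400,300)),cv2.resize(t[130:250,240:400],(400,300))]))
E
```

```text
1.4583971229664618 [-0.34  0.49  1.8  -0.    0.85 -0.22] 0.915078086022785
-1.6831955306233313 None
4.525 [ 551.40307096 -180.49541158  123.45578519] [-0.84597029  0.12607505 -0.04857755] 0.16632465017455328
```

View pics/wt1.png

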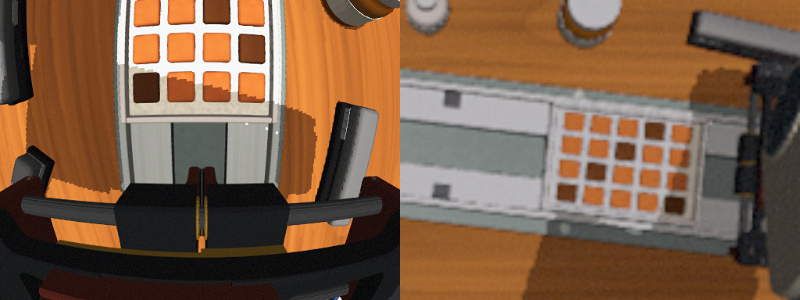

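The closed fingertips (wrist view, (202,180)) are centred between the rails and in line with the middle of the tray's rear wall (200,115). Everything else is clear, so I'll push.

```bash
python3 - <<'E'
from h import *
def st(t):
    s=env.read_state();p=np.array(s["tool_pos"]);y=(p[:2]-H)@D;x=(p[:2]-H)@X
    f=np.array(s["force"]);print(t,round(s["time_s"],2),"y",round(y,1),"x",round(x,1),"z",round(p[2]-80,1),"Fy",round(f[:2]@D,2),"Fz",round(f[2],2));return y
print(env.move_l(tcp(-190,43),rate=40,f_stop=1.5));y=st("touch")
for tgt,r in((-150,25),(-110,25)):
    print(env.move_l(tcp(tgt,43),rate=r,f_stop=15));st("push")
hit=False
for tgt in np.arange(-106,-70,4):
    hit=env.move_l(tcp(tgt,43),rate=12,f_stop=7);y=st("slow")
    if hit: break
print(hit)
t=viewer.camera("top");cv2.imwrite("pics/t2.png",t)
s=viewer.camera("scene");w=viewer.camera("wrist");cv2.imwrite("pics/w2.png",w)
cv2.imwrite("pics/v2.png",np.hstack([cv2.resize(w,(400,300)),cv2.resize(t[130:250,220:380],(400,300))]))
E
```

```text
True
touch 5.47 y -202.0 x -0.3 z 42.6 Fy -0.06 Fz -0.11
False
push 7.74 y -150.0 x 0.0 z 43.0 Fy -2.09 Fz -0.67
False
push 9.49 y -110.0 x -0.0 z 43.0 Fy -0.34 Fz -0.57
slow 9.97 y -105.8 x 0.0 z 43.0 Fy -0.89 Fz 0.34
slow 10.46 y -101.8 x -0.0 z 43.0 Fy -0.32 Fz -0.12
slow 10.94 y -97.8 x -0.0 z 43.0 Fy -0.46 Fz -0.36
slow 11.43 y -93.7 x 0.0 z 43.0 Fy -0.48 Fz -0.51
slow 11.91 y -89.8 x 0.0 z 43.0 Fy 0.77 Fz -0.03
slow 12.39 y -86.0 x 0.0 z 43.0 Fy -2.88 Fz -0.09
slow 12.66 y -84.7 x -0.1 z 42.9 Fy -2.25 Fz 1.69
True
```

View pics/v2.png

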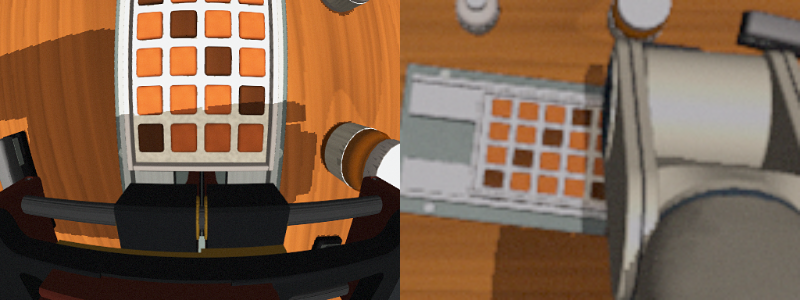

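The push stopped at −84.7 mm, where a seated tray should put it (−85). The front notches at the tray's leading end are now covered. I'll check that it holds firm under a second push, then back off and look.

```bash
python3 - <<'E'
from h import *
def st(t):
    s=env.read_state();p=np.array(s["tool_pos"]);f=np.array(s["force"])
    print(t,round(s["time_s"],2),"y",round((p[:2]-H)@D,2),"Fy",round(f[:2]@D,2),"Fz",round(f[2],2))
print(env.move_l(tcp(-78,43),rate=10,f_stop=12));st("firm")
env.move_l(tcp(-125,43),rate=60);st("back")
env.move_l(tcp(-125,180),rate=120);env.move_l(tcp(-270,220),rate=150)
t=viewer.camera("top");s=viewer.camera("scene");w=viewer.camera("wrist");cv2.imwrite("pics/w3.png",w);st("away")
cv2.imwrite("pics/t3.png",t);cv2.imwrite("pics/s3.png",s)
hsv=cv2.cvtColor(t,cv2.COLOR_BGR2HSV)
P=lambda y,x,z:np.r_[H+D*y+X*x,z]
poly=proj("top",[P(a,b,40) for a,b in((76,-51),(76,51),(-76,51),(-76,-51))]).astype(int)
m=np.zeros(t.shape[:2],np.uint8);cv2.fillPoly(m,[poly],1)
rt=cv2.minAreaRect(cv2.findNonZero(((hsv[...,1]>110)&(m>0)).astype(np.uint8)))
c=ray("top",rt[0],40.)[0,:2]-H;print("wells rel home y,x",(c@D).round(1),(c@X).round(1),rt)
cv2.imwrite("pics/v3.png",np.hstack([cv2.resize(s[110:260,140:340],(400,300),interpolation=cv2.INTER_CUBIC),cv2.resize(t[120:240,210:370],(400,300),interpolation=cv2.INTER_CUBIC)]))
a0=cv2.imread("pics/t0.png")
E
```

```text
True
firm 13.16 y -84.53 Fy -2.21 Fz 1.72
back 13.98 y -125.04 Fy 0.39 Fz -0.05
away 16.57 y -269.19 Fy 0.46 Fz -0.15
wells rel home y,x 1.9 0.5 ((280.0121765136719, 189.39024353027344), (50.02548599243164, 35.00680160522461), 6.340191841125488)
```

View pics/v3.png

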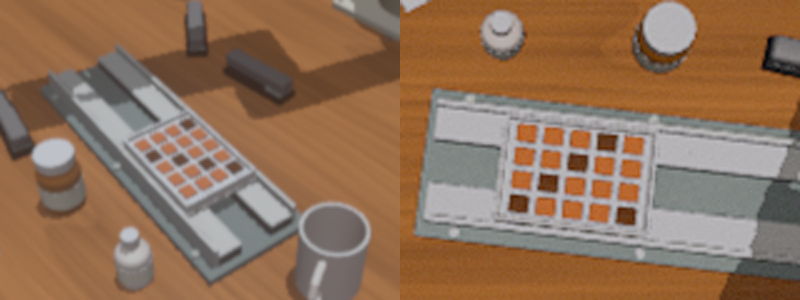

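The hand is clear, the tray reads about 2 mm from home, it held under a 12 N push with 0.2 mm of give, and the bystanders look undisturbed. One last check before handing in: the drop in height, from two views before and after.

```bash
python3 - <<'E'
from h import *
from scipy.optimize import least_squares
P=lambda y,x,z:np.r_[H+D*y+X*x,z]
def cen(name,f,y0,z):
    im=cv2.imread(f);hsv=cv2.cvtColor(im,cv2.COLOR_BGR2HSV)
    m=np.zeros(im.shape[:2],np.uint8)
    cv2.fillPoly(m,[proj(name,[P(y0+a,b,z) for a,b in((72,-49),(72,49),(-72,49),(-72,-49))]).round().astype(int)],1)
    k=((hsv[...,1]>100)&(m>0)).astype(np.uint8)
    return np.array(cv2.minAreaRect(cv2.findNonZero(k))[0]), np.argwhere(k).mean(0)[::-1]
for tag,y0,z in(("0",-118,45),("3",0,40)):
    a=cen("top",f"pics/t{tag}.png",y0,z);b=cen("scene",f"pics/s{tag}.png",y0,z)
    for i in(0,1):
        r=least_squares(lambda p:np.r_[proj("top",p)[0]-a[i],proj("scene",p)[0]-b[i]],P(y0,0,z))
        d=r.x[:2]-H;print(tag,i,"y",(d@D).round(1),"x",(d@X).round(1),"z",r.x[2].round(1),"res",r.fun.round(2))
E
```

```text
0 0 y -116.7 x -1.0 z 56.2 res [-0.    0.01 -0.01 -0.  ]
0 1 y -117.3 x -0.9 z 52.7 res [-0.05  0.06 -0.09 -0.01]
3 0 y 2.3 x -0.8 z 51.3 res [-0.02  0.02 -0.02 -0.  ]
3 1 y 2.3 x -0.5 z 46.8 res [-0.11  0.12 -0.17 -0.01]
```

Both estimates show the tray about 5–6 mm lower than at the start, which fits the 5 mm seating drop. Handing in.

```bash
python3 -c "
from station import workorder;print(workorder.sign_off())"
```

```text
the job is handed in; nothing more can be done
None
```

The job is handed in, with no verdict returned: the tray was pushed home and stopped firmly in the notches about 5 mm lower than it started, the hand is clear, and the jar, bottle, mug and stapler look undisturbed in the images.

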